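# Feed the top panel into the jig

### The job

Slide the top plywood panel sideways off the stack, across the gap and onto the white jig bed, without picking it up and without shifting the panels under it or anything else on the bench. Push it home into the jig's corner, flat on the bed and touching both the fence and the end stop squarely, then let go. Set the fingers down slowly and use only light, steady pressure, around ten newtons: a knock or hard pressing dents the veneer.

Things in the scene. Friction and masses are not known exactly. Their poses are not given: they have to be found in the camera images.
- panel_top: Loose plywood panel, 150 mm (its x) by 130 mm (its y) by 12 mm thick, 0.15 kg (give or take a third). Origin: centre of its underside; z is up. Topmost of the four, the one to move, browner than the rest. Pile untidy by up to 2 mm and 0.02 rad. Its veneer dents if hit or pressed with over 60 N. Its smooth faces slide easily (friction 0.2 or so); fingertips grip them better.
- panel_b: Loose plywood panel, 150 mm (its x) by 130 mm (its y) by 12 mm thick, 0.15 kg (give or take a third). Origin: centre of its underside; z is up. Second from the top; must stay in the stack.
- panel_c: Loose plywood panel, 150 mm (its x) by 130 mm (its y) by 12 mm thick, 0.15 kg (give or take a third). Origin: centre of its underside; z is up. Third from the top; must stay in the stack.
- panel_d: Loose plywood panel, 150 mm (its x) by 130 mm (its y) by 12 mm thick, 0.15 kg (give or take a third). Origin: centre of its underside; z is up. Lowest panel of the stack; must stay in the stack.
- cradle: Fixed blue stack cradle on the jig's +y side, axes within 0.06 rad of the jig's, shimmed 0 to 1 mm off the table. Origin: under the stack's centre, at the bottom of its 12 mm base plate; stack top 60 mm above it. A wall on its +y side (inner face 71 mm from the origin, about 6 mm behind the panels; 150 mm wide, 12 mm thick, top 62 mm above the origin, 2 mm over the stack) covers that edge; other sides open.
- jig: Fixed jig beside the stack. Origin: centre of its underside. Its white bed (x -125 to +85, y -85 to +100 mm) is set at another height each time, top 42 to 46 mm above the origin, 2 to 7 mm below the underside of the top panel: find it by feel. 8 to 16 mm gap from bed to stack. Red rails, tops 64 mm up: fence on the +x side (inner face x = +85 mm), end stop on the -y side (inner face y = -85 mm).
- home (a point): Point in the jig, axes as the jig's, 10, -20, 41 mm from its origin. The panel is home, touching fence (+x) and end stop (-y), when its origin is at this x and y (1 to 5 mm above the point, as the bed is set). At the start the top panel is 20 to 35 mm short of it in x and about 0.2 m from it in +y.
- glue: Glue bottle standing, 60 mm wide, 170 mm tall; origin at the centre of its base. Leave alone.
- tape: Yellow tape measure, 70 x 35 x 60 mm; origin at the centre of its underside. Leave alone.
- driver: Screwdriver with red handle lying on the table. Leave alone.
- battery: Black and red tool battery, 110 x 75 x 54 mm; origin at the centre of its underside. Leave alone.
- sander: Cork sanding block, 120 x 70 x 38 mm; origin at the centre of its underside. Leave alone.
Mind the look-alikes: they are no part of the job. Leave any blue or purple look-alike of the panel_top alone.

How it is judged (in metres and radians):
On the way:
1. the top panel has been slid clear of the stack and lies on the jig bed (y of panel_top in the frame of home below 0.057 m and angle between panel_top's own z axis and vertical below 0.03 rad).
At the end, for the whole second after the job is handed in: The top panel lies flat on the jig bed, square to within 0.03 rad and within 3 mm of touching both fence and end stop, at rest and released; the three other panels are within 6 mm of where they started (x of panel_top in the frame of home between -0.003 and 0.003 m and y of panel_top in the frame of home between -0.003 and 0.003 m and z of panel_top in the frame of home between -0.002 and 0.007 m and angle between the x axis of panel_top and the x axis of jig, either way round below 0.03 rad and angle between panel_top's own z axis and vertical below 0.03 rad and linear speed of panel_top below 0.01 m/s and distance of each of panel_b, panel_c, panel_d from where it was at the start of the episode below 0.006 m).
It fails at once if a panel is pressed or pushed with more than 60 N (contact force between the fingers and panel_top above 60 N or contact force between the fingers and panel_b above 60 N or contact force between the fingers and panel_c above 60 N or contact force between the fingers and panel_d above 60 N).
It fails at once if the top panel is lifted (its centre more than about 10 mm above its place on the stack) or tipped by more than 0.2 rad (height (world z) of panel_top above 0.06 m or angle between panel_top's own z axis and vertical above 0.2 rad).
It fails at once if one of the three panels below is moved by more than 8 mm (distance of any of panel_b, panel_c, panel_d from where it was at the start of the episode above 0.008 m).
It fails at once if a bystander is moved by more than 15 mm (distance of any of glue, tape, driver, battery, sander from where it was at the start of the episode above 0.015 m).
It also fails if it takes over 67 s, if anything falls off the work surface, if the arm or the gripper's body presses on something with over 40 N, if the wrist force passes 120 N, or if a joint passes its speed limit or range.

### The arm

A 6-joint arm with a two-finger parallel gripper is mounted at the origin on the work surface. World frame = base frame: x ahead of the robot, y to its left, z up, the work surface at z = 0. Lengths are in mm, angles in rad, forces in N, time in s.
With the tool pointing down it reaches from about 350 to 850 mm from the base axis. Payload 8.1 kg.
Tool frame: the origin (TCP) lies at the very end of the fingers, on their centre line; the grasp point (between the pads) lies bot.grip_point_offset behind it (bot.grip_point_offset is the distance from the TCP to the grasp point, in mm); z points along the fingers, y is the line along which they close (so a half turn about z gives the same grasp; the last joint's range is limited). The gripper opens to 85 mm and grips with 20 to 120 N. Pads are 22 mm wide; open, the fingers measure 114 mm over their backs; the gripper's body (76 mm by 85 mm) begins 54 mm behind the grasp point. The pads swing forward as they close: fully open they stand 13 mm farther back than shut.
Start: joints at [1.019, 0.13, 1.488, -0, 1.523, -0.085], TCP at [269.999, 535.823, 231.292] pointing down, gripper open.
Joint ranges: [-2.96, 2.96], [-0.89, 2.26], [0.02, 2.5], [-1.34, 4.48], [0, 2.73], [-2.66, 2.66]. Speed limits (rad/s): [2.39, 2.39, 2.79, 3.14, 3.14, 3.14].

### API

Orientations are given as a rotation vector (axis times angle).
In Python, from bench import get_state, eyes, job_done, bot gives the robot as it stands.
- The arm moves only by the shell command python3 -m pendant 'ROWS' [FORCE]. ROWS is JSON, a list of rows, each a list of 5 numbers: the opening, from 0 (shut) to 1 (fully open), then the shift along the tool's x, y, z in cm, then the turn about the tool's z in units of 6 degrees (1.0 is 6 degrees). A call has 1 to 8 rows; each row is the pose to reach, as a shift and turn from the pose commanded when the call began, along the tool's axes at that moment; what a row does not reach only later rows make up. A row lasts 1/10 s, in which the tool goes at most 50 mm and 8.59 degrees, less where a joint would pass 70% of its speed; a pose out of reach is approached as far as the arm can. A call with a gripper value outside its range is refused whole. The fingers move at their own pace and stop on an object; FORCE is the grip in N (left out, the last holds). Time passes only in rows, so rows that repeat a pose let the fingers close. It gives the time, the measured TCP pose, the force, the opening and the grip force at its end, in the units of the state.
- get_state(): the state, without advancing time (a new reading comes with each control period).
- eyes.get_image(name): name is "scene" or "top"; returns a dict with "frame" (480x640x3 uint8, red, green, blue), "K" (3x3 intrinsics, pixels), "rvec" (rotation vector, rad) and "tvec" (3), from world to camera coordinates, as OpenCV has them. Camera axes: x right, y down, z forward; pixel columns grow to the right and rows downward; lengths in mm; the calibration is good to about 2 mm. A picture is of the moment at which its call begins. There is no depth.
- job_done(): hands the job in; it is judged then, once.
Trained networks look in a picture, given as the dict that the camera call returned (one of the last four; its "shot" number tells which), for a name from the list of things; names that differ only in an ending like _2 or _b are one class to them, and where a whole thing is asked for, a point or a joint stands for the part that bears it (a point fixed in the world has none). Each returns a list of dicts, best first, with "score" (0 to 1); they miss things now and then, are a little off and sometimes report something else, mostly with a low value. They report only what shows in the picture. A call takes as long as a camera call. They do not tell look-alikes from the thing itself.
- eyes.look_for(picture, label): "position" ([x, y, z] in mm, in the coordinates of the camera as it stood for that picture, good to about 4 mm: the middle of the surface that is visible of it).
The state is a dict: "clock": time; "joint_pos": joint angles; "joint_vel": joint speeds; "tau": joint torques, N m; "tcp_pos": TCP position; "eef_rot": TCP orientation; "wrist_force": force on the tool from outside, world axes, zero at the start; "moment": the same for the moment, N m; "width": opening from 0.0 (shut) to 1.0 (fully open); "gripper_force": force on a finger pad.
Only numpy, scipy, OpenCV 4.12 (cv2) and the standard library are available. Lean on these libraries where they do the work, as an engineer would, in place of code of your own. Each camera call takes 0.05 s, during which the arm holds its last target. There are 200 camera calls.

## Working session

There is one attempt and no reset: what is moved stays moved. The work goes in short steps, Python scripts to look and compute and a shell command to move; the robot and the scene stay as the last step left them, time stands still between calls to the robot, and variables do not carry over. Pictures are saved under pics/ and viewed, at most 10 in all, crops included, and the job is handed in when it is done.

```bash
ls; mkdir -p pics
cat > h.py <<'E'
import numpy as np, cv2
from bench import get_state, eyes, job_done, bot
def w(im,p): 
    R=cv2.Rodrigues(np.array(im['rvec'],float))[0]; return R.T@(np.array(p)-np.array(im['tvec']))
def proj(im,P): return cv2.projectPoints(np.array(P,float).reshape(-1,1,3),np.array(im['rvec'],float),np.array(im['tvec'],float),np.array(im['K'],float),None)[0].reshape(-1,2)
def unproj(im,uv,z):
    R=cv2.Rodrigues(np.array(im['rvec'],float))[0]; c=-R.T@np.array(im['tvec'])
    d=R.T@np.linalg.inv(np.array(im['K']))@np.array([uv[0],uv[1],1.]); return c+d*(z-c[2])/d[2]
def save(im,name,crop=None,s=1):
    f=im['frame'][:,:,::-1]
    if crop: f=f[crop[1]:crop[3],crop[0]:crop[2]]
    cv2.imwrite('pics/'+name,cv2.resize(f,None,fx=s,fy=s,interpolation=cv2.INTER_CUBIC))
E
python3 - <<'E'
from h import *
s=get_state(); print(s, bot.grip_point_offset)
np.set_printoptions(precision=1,suppress=True)
ims={n:eyes.get_image(n) for n in('top','scene')}
for n,im in ims.items():
    save(im,n+'0.png')
    for l in('panel_top','jig','cradle','glue','tape','battery','sander','driver'):
        print(n,l,[(round(d['score'],2),w(im,d['position'])) for d in eyes.look_for(im,l)][:4])
E
```

```text
pics
{'clock': 0.0, 'joint_pos': array([ 1.01860926e+00,  1.31190487e-01,  1.48928963e+00, -4.96691958e-07,
        1.52301502e+00, -8.54053794e-02]), 'joint_vel': array([ 0.00048305, -0.0001586 ,  0.00051722,  0.00044816,  0.00211904,
       -0.00112976]), 'tau': array([-1.02144448e-03, -5.69384766e+01, -5.00562501e+01, -2.77599793e-04,
        1.48382667e-02,  7.15802662e-05]), 'tcp_pos': array([269.69598417, 535.34102745, 230.22124716]), 'eef_rot': array([-7.26442369e-01, -3.05583615e+00,  2.83755213e-03]), 'wrist_force': array([ 1.39012455, -0.22919312, -0.21539372]), 'moment': array([-0.01574236, -0.02402504, -0.02201306]), 'gripper_force': 0.0, 'width': 1.000386624083177} 18.700000000000003
top panel_top [(0.76, array([285.4, 292.5,  14.8])), (0.73, array([507.4, 128.1,  61.5])), (0.35, array([516.5, 194.7,  38.2]))]
top jig [(0.84, array([ 580.1, -125.9,   64.2]))]
top cradle [(0.68, array([512.2, 195.5,  35.9]))]
top glue [(0.93, array([454.2, 453.7, 112.8]))]
top tape [(0.6, array([325.5, 467.6,  62.1]))]
top battery [(0.84, array([ 415.9, -435.2,   38.8]))]
top sander [(0.62, array([ 562. , -505.8,   38.7]))]
top driver [(0.84, array([522.8, 423.5,  23.1]))]
scene panel_top [(0.94, array([739.6, 143.7,  18.9])), (0.63, array([516.2, 127.9,  59.4]))]
scene jig [(0.65, array([598.6, -77. ,  49.8]))]
scene cradle [(0.57, array([556.2, 199. ,  27.3])), (0.36, array([ 576.1, -489.6,   33. ]))]
scene glue [(0.56, array([476.8, 465.8,  88.1]))]
scene tape [(0.52, array([314.3, 491.3,  57.9]))]
scene battery [(0.82, array([ 430.5, -412.4,   39.3])), (0.66, array([581.1, 129.2,  14.9]))]
scene sander [(0.72, array([ 575.9, -490.2,   31. ]))]
scene driver [(0.89, array([533. , 423.2,  21.6])), (0.37, array([582.4, 123.5,  19.2]))]
```

View pics/top0.png

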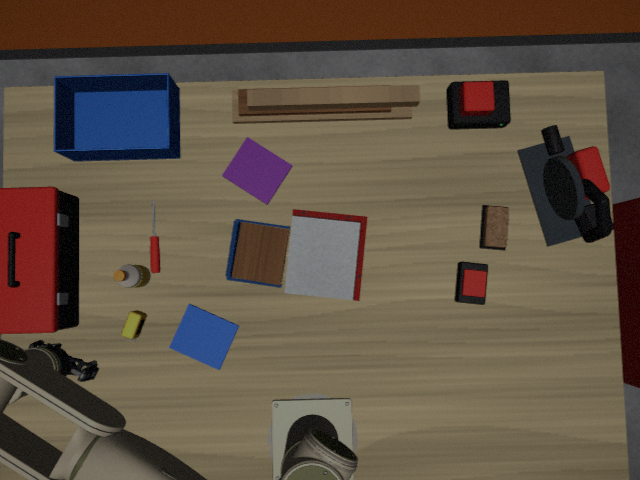

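View pics/scene0.png

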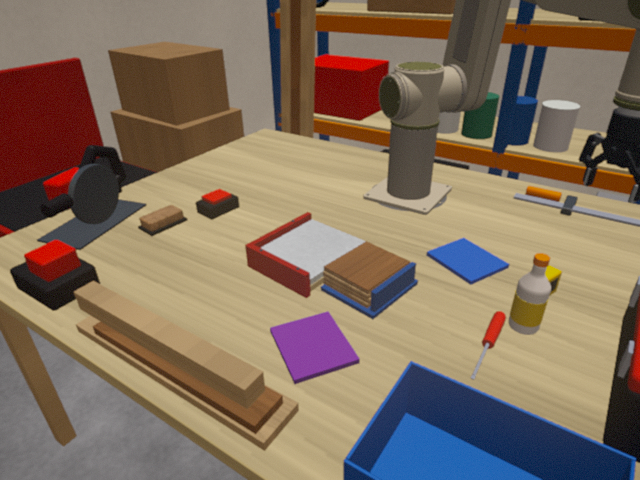

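The stack (brown top panel) is at about (258,252) px in the top view, with the white bed at (325,255). The fence is along the bed's upper edge and the end stop on its right. The purple and blue squares are look-alikes. Next I fit the edges.

Run:
```python
from h import *
np.set_printoptions(precision=1,suppress=True)
im=eyes.get_image('top'); f=im['frame'].astype(int); r,g,b=f[...,0],f[...,1],f[...,2]
roi=np.zeros(r.shape,bool); roi[200:310,220:375]=1
def rect(m,z):
    m=cv2.morphologyEx((m&roi).astype(np.uint8),cv2.MORPH_OPEN,np.ones((3,3)))
    n,l,st,c=cv2.connectedComponentsWithStats(m); k=1+np.argmax(st[1:,4]); ys,xs=np.where(l==k)
    P=np.array([unproj(im,p,z)[:2] for p in zip(xs,ys)],np.float32)
    R=cv2.minAreaRect(P); print(len(xs),R); print(cv2.boxPoints(R)); return P
print(f[255,320],f[255,262],f[214,330],f[253,232],f[200,290])
print('bed');rect((abs(r-b)<25)&(r>100),44)
print('panel');rect((r>g+12)&(g>b)&(r<140)&(r-g<60),61)
print('red');rect((r>g+60)&(g<60),64)
print('blue');rect((b>r+25),50)
save(im,'crop1.png',(215,195,380,310),4)
```

```text
[124 126 126] [78 53 34] [95 22 16] [20 41 80] [123 112  88]
bed
5349 ((490.6189880371094, -38.44945526123047), (184.5982666015625, 209.47825622558594), 82.70655822753906)
[[ 375.  -116.7]
 [ 582.8 -143.3]
 [ 606.2   39.8]
 [ 398.4   66.4]]
panel
2800 ((506.1204528808594, 124.09312438964844), (134.19805908203125, 149.77378845214844), 79.26363372802734)
[[420.   72.1]
 [567.2  44.2]
 [592.2 176.1]
 [445.  204. ]]
red
353 ((520.7166748046875, -135.21514892578125), (42.60054397583008, 154.34266662597656), 88.28174591064453)
[[ 442.9 -154.2]
 [ 597.2 -158.8]
 [ 598.5 -116.2]
 [ 444.2 -111.6]]
blue
293 ((518.6406860351562, 199.48770141601562), (23.245956420898438, 164.4776153564453), 83.15615844726562)
[[435.6 197.7]
 [598.9 178.1]
 [601.7 201.2]
 [438.4 220.8]]
```

View pics/crop1.png

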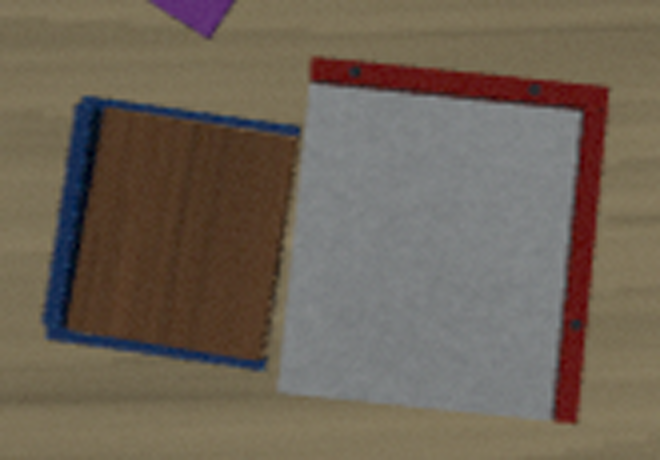

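The bed corners agree with the given sizes. The jig's x axis is at about -0.127 rad and the panel is turned about 0.045 rad further clockwise. Home is near (517,-70) and the panel centre near (506,126). I'll use the open fingers as two contact points, with the finger line along the panel's x.

```bash
cat >> h.py <<'E'
from scipy.spatial.transform import Rotation as Ro
def togo(x,y,z,a,s=None):
    "rows shift (cm) and turn (6deg) to put TCP at x,y,z with finger line at world angle a"
    s=s or get_state(); R=Ro.from_rotvec(s['eef_rot']).as_matrix()
    d=R.T@(np.array([x,y,z])-s['tcp_pos'])/10
    t=-(a-np.arctan2(R[1,1],R[0,1])); t=(t+np.pi/2)%np.pi-np.pi/2
    print('shift cm',d.round(2),'turn',round(np.degrees(t)/6,2)); return d,t
E
python3 - <<'E'
from h import *
print(Ro.from_rotvec(get_state()['eef_rot']).as_matrix().round(3)); togo(506,127,100,-0.17)
E
```

```text
[[-0.893  0.45   0.   ]
 [ 0.45   0.893 -0.   ]
 [-0.    -0.    -1.   ]]
shift cm [-39.47 -25.89  13.13] turn 12.17
```

```bash
python3 -m pendant '[[1,-5,-3.3,0,1.4],[1,-10,-6.6,0,2.8],[1,-15,-9.9,0,4.2],[1,-20,-13.2,0,5.6],[1,-25,-16.4,0,7],[1,-30,-19.7,0,8.4],[1,-35,-23,0,9.8],[1,-38,-25,0,11]]'; python3 -c "
from h import *
togo(506,127,100,-0.17)"
```

```text
clock: 1.75
tcp_pos: [470.3, 187.3, 231.7]
eef_rot: [2.28, 2.161, 0.001]
wrist_force: [0.9, 1.0, -0.8]
width: 1.004
gripper_force: 0.0
shift cm [-5.84  3.88 13.17] turn 1.11
```

```bash
python3 -m pendant '[[1,0,0,0,0],[1,0,0,0,0],[1,0,0,0,0]]'; python3 -c "
from h import *
togo(506,127,100,-0.17)"
```

```text
clock: 2.05
tcp_pos: [469.2, 189.9, 231.3]
eef_rot: [-2.272, -2.169, -0.0]
wrist_force: [-0.1, 0.0, 0.3]
width: 1.003
gripper_force: 0.0
shift cm [-6.12  3.97 13.13] turn 1.18
```

```bash
python3 -m pendant '[[1,-2,1.3,3,0.4],[1,-4,2.6,6,0.8],[1,-6.12,3.97,9,1.18],[1,-6.12,3.97,12,1.18],[1,-6.12,3.97,13.1,1.18],[1,-6.12,3.97,13.1,1.18],[1,-6.12,3.97,13.1,1.18]]'; python3 -c "
from h import *
togo(506,127,80,-0.17)
a=eyes.get_image('scene');save(a,'s1.png',(220,180,480,330),3)"
```

```text
clock: 2.75
tcp_pos: [506.6, 127.4, 101.6]
eef_rot: [2.401, 2.025, 0.002]
wrist_force: [0.2, -0.5, -0.1]
width: 1.0
gripper_force: 0.0
shift cm [-0.05 -0.05  2.16] turn 0.01
```

View pics/s1.png

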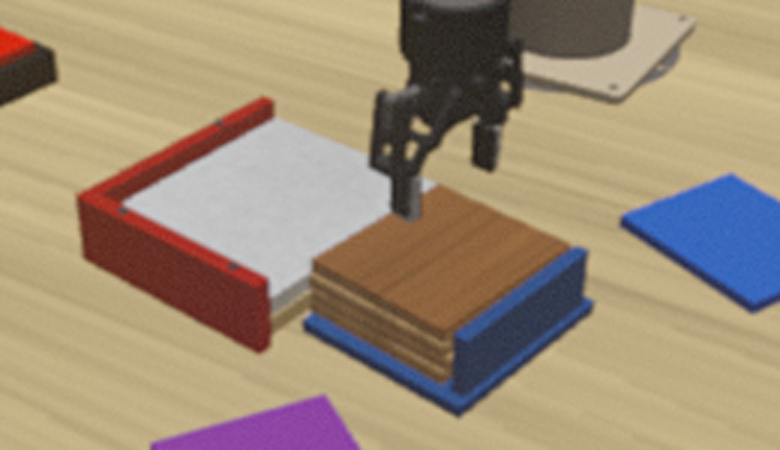

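The fingers straddle the panel along its x, high above it. Descending.

```bash
python3 -m pendant '[[1,0,0,1.5,0],[1,0,0,2.8,0],[1,0,0,3.6,0],[1,0,0,4.1,0],[1,0,0,4.3,0],[1,0,0,4.4,0],[1,0,0,4.4,0]]'; python3 -m pendant '[[1,0,0,0.1,0],[1,0,0,0.2,0],[1,0,0,0.3,0],[1,0,0,0.4,0],[1,0,0,0.4,0]]'
```

```text
clock: 3.5
tcp_pos: [506.5, 126.1, 56.5]
eef_rot: [2.404, 2.023, 0.0]
wrist_force: [-0.4, -0.1, 0.1]
width: 1.002
gripper_force: 0.0
clock: 4.0
tcp_pos: [506.1, 126.1, 52.1]
eef_rot: [-2.403, -2.023, 0.0]
wrist_force: [0.3, -0.8, 0.6]
width: 1.001
gripper_force: 0.0
```

```bash
for i in 1 2 3 4; do :; done; python3 -m pendant '[[1,0,0,0.05,0],[1,0,0,0.1,0],[1,0,0,0.15,0],[1,0,0,0.2,0],[1,0,0,0.25,0],[1,0,0,0.25,0]]'
```

```text
clock: 4.6
tcp_pos: [506.2, 126.1, 49.7]
eef_rot: [-2.403, -2.023, 0.0]
wrist_force: [-0.4, 0.5, -0.7]
width: 1.002
gripper_force: 0.0
```

```bash
python3 -m pendant '[[1,0,0,0.05,0],[1,0,0,0.1,0],[1,0,0,0.15,0],[1,0,0,0.15,0]]'; python3 -m pendant '[[1,0,0,0.04,0],[1,0,0,0.08,0],[1,0,0,0.1,0],[1,0,0,0.1,0]]'
```

```text
clock: 5.0
tcp_pos: [506.2, 126.1, 48.2]
eef_rot: [-2.403, -2.023, 0.0]
wrist_force: [-0.4, 0.1, -1.0]
width: 1.002
gripper_force: 0.0
clock: 5.4
tcp_pos: [506.6, 126.2, 47.8]
eef_rot: [2.403, 2.023, 0.001]
wrist_force: [-1.1, -0.4, 4.1]
width: 1.001
gripper_force: 2.6
```

```bash
python3 -m pendant '[[1,0,0,0.02,0],[1,0,0,0.04,0],[1,0,0,0.04,0]]'
```

```text
clock: 5.7
tcp_pos: [506.8, 126.2, 47.7]
eef_rot: [2.403, 2.023, 0.001]
wrist_force: [-1.7, 0.3, 8.0]
width: 1.0
gripper_force: 4.0
```

```bash
python3 -m pendant '[[1,-0.1,0,0,0],[1,-0.3,0,0,0],[1,-0.6,0,0,0],[1,-0.9,0,0,0],[1,-1.2,0,0,0],[1,-1.5,0,0,0]]'; python3 -m pendant '[[1,-0.3,0.1,0,0],[1,-0.6,0.2,0,0],[1,-0.9,0.3,0,0],[1,-1.2,0.4,0,0],[1,-1.5,0.5,0,0],[1,-1.5,0.5,0,0]]'
python3 - <<'E'
from h import *
for n in('top','scene'):
    im=eyes.get_image(n); print(n,[(round(d['score'],2),w(im,d['position']).round()) for d in eyes.look_for(im,'panel_top')])
save(im,'s2.png',(220,180,480,330),3)
E
```

```text
clock: 6.3
tcp_pos: [504.7, 111.7, 47.8]
eef_rot: [2.403, 2.023, 0.003]
wrist_force: [0.8, 1.0, 5.1]
width: 1.003
gripper_force: 2.9
clock: 6.9
tcp_pos: [507.0, 95.6, 47.8]
eef_rot: [2.403, 2.022, 0.002]
wrist_force: [0.5, -1.1, 6.3]
width: 1.001
gripper_force: 3.2
top [(0.87, array([738., 131.,  17.])), (0.81, array([284., 295.,  14.])), (0.78, array([454., 135.,  61.]))]
scene [(0.87, array([525., 120.,  57.])), (0.7, array([296., 295.,   9.])), (0.69, array([739., 145.,  16.]))]
```

View pics/s2.png

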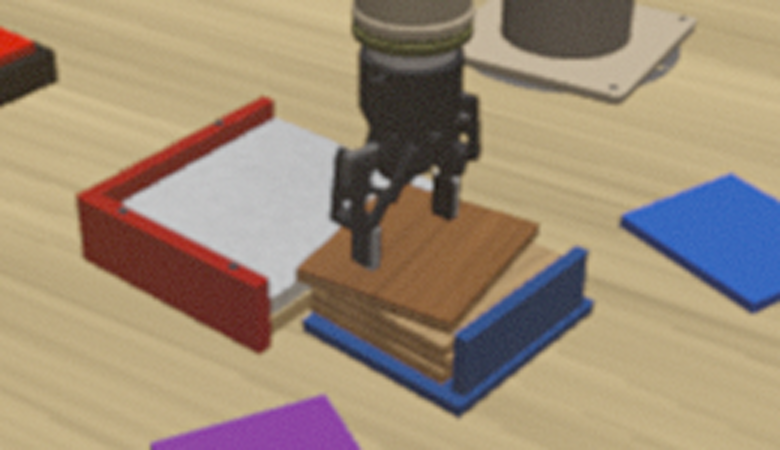

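The panel is sliding, but it has twisted: the +x finger slipped. I'll measure its pose from its three visible top corners in the scene crop: (298,270), (450,325) and (538,230). I also need the moment reading.

Run:
```python
from h import *
im=eyes.get_image('scene')
P=np.array([unproj(im,(220+u/3,180+v/3),z)[:2] for u,v,z in((299,268,61),(450,322,61),(538,229,61))]);print(P.round(1))
for a,b in((1,0),(1,2)): d=P[b]-P[a]; print(np.hypot(*d).round(1),np.arctan2(d[1],d[0]).round(3))
print('centre',(P[0]+P[2])/2)
s=get_state(); print(s['moment'].round(3),s['wrist_force'].round(1),s['tcp_pos'].round(1),Ro.from_rotvec(s['eef_rot']).as_matrix().round(4))
im=eyes.get_image('top'); save(im,'t2.png',(200,180,380,315),4)
```

```text
[[579.9  48.1]
 [578.2 174.3]
 [437.2 174.6]]
126.2 -1.558
141.0 3.139
centre [508.54371744 111.37628451]
[-0.121  0.255  0.084] [-0.3 -1.6  7.1] [507.   95.6  47.8] [[ 1.707e-01  9.853e-01  1.800e-03]
 [ 9.853e-01 -1.707e-01 -1.000e-04]
 [ 2.000e-04  1.800e-03 -1.000e+00]]
```

View pics/t2.png

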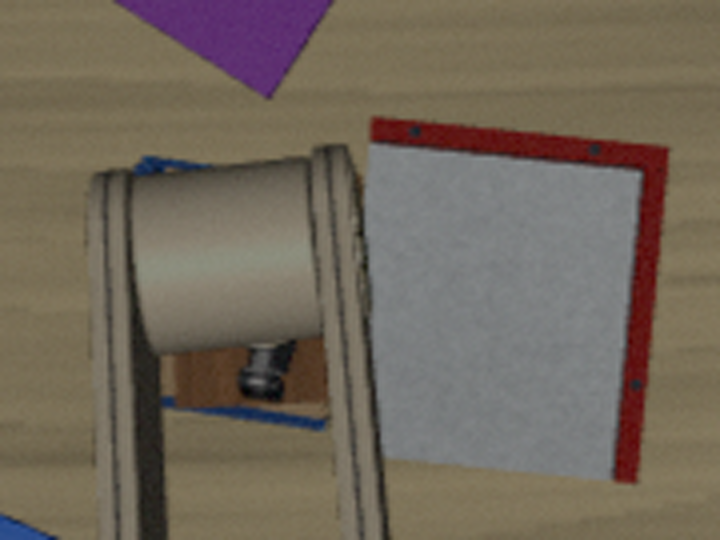

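Panel yaw is now about 0 (the target is -0.127), with its centre near (508,110). The moment reading (0.25 N·m at 7 N) shows that only the -x finger bears. I'll lift, shut the gripper to get a single contact, and drag at an offset on the +x side to turn the panel back.

```bash
python3 -m pendant '[[1,0,0,-0.5,0],[1,0,0,-1.5,0],[1,0,0,-3,0],[0,0,0,-3,0],[0,0,0,-3,0],[0,0,0,-3,0],[0,0,0,-3,0],[0,0,0,-3,0]]' 40; python3 -c "
from h import *
togo(552,110,66,-0.127)"
```

```text
clock: 8.0
tcp_pos: [505.7, 95.7, 76.4]
eef_rot: [-2.403, -2.023, 0.001]
wrist_force: [-0.2, -0.8, -0.2]
width: 0.145
gripper_force: 0.0
shift cm [2.2  4.32 1.03] turn -0.43
```

```bash
python3 -m pendant '[[0,1,2,0,-0.4],[0,2.2,4.3,0,-0.4],[0,2.2,4.3,0.4,-0.4],[0,2.2,4.3,0.8,-0.4],[0,2.2,4.3,1.0,-0.4],[0,2.2,4.3,1.1,-0.4],[0,2.2,4.3,1.1,-0.4]]'; python3 -m pendant '[[0,0,0,0.1,0],[0,0,0,0.2,0],[0,0,0,0.25,0],[0,0,0,0.3,0],[0,0,0,0.3,0]]'
```

```text
clock: 8.7
tcp_pos: [551.5, 109.9, 65.6]
eef_rot: [-2.36, -2.072, 0.001]
wrist_force: [-0.2, 0.0, 0.7]
width: 0.003
gripper_force: 0.0
clock: 9.2
tcp_pos: [552.2, 110.1, 62.9]
eef_rot: [-2.361, -2.073, 0.0]
wrist_force: [-0.2, 1.0, -0.4]
width: -0.002
gripper_force: 0.0
```

```bash
python3 -m pendant '[[0,0,0,0.05,0],[0,0,0,0.1,0],[0,0,0,0.15,0],[0,0,0,0.18,0],[0,0,0,0.21,0],[0,0,0,0.21,0]]'
```

```text
clock: 9.8
tcp_pos: [552.4, 110.1, 61.0]
eef_rot: [2.361, 2.073, 0.0]
wrist_force: [-0.4, 0.1, 1.9]
width: 0.007
gripper_force: 0.9
```

```bash
python3 -m pendant '[[0,0,0,0.03,0],[0,0,0,0.06,0],[0,0,0,0.06,0]]';  python3 -m pendant '[[0,-0.2,0,0,0],[0,-0.5,0,0,0],[0,-0.9,0,0,0],[0,-1.3,0,0,0],[0,-1.7,0,0,0],[0,-2.1,0,0,0],[0,-2.3,0,0,0],[0,-2.3,0,0,0]]'
python3 - <<'E'
from h import *
im=eyes.get_image('scene'); save(im,'s3.png',(260,200,440,320),4); print(get_state()['wrist_force'])
E
```

```text
clock: 10.1
tcp_pos: [552.8, 110.1, 61.0]
eef_rot: [2.36, 2.072, 0.002]
wrist_force: [-1.8, 0.4, 5.8]
width: -0.001
gripper_force: 2.9
clock: 10.9
tcp_pos: [549.9, 86.9, 61.0]
eef_rot: [2.36, 2.072, 0.002]
wrist_force: [-0.7, -0.3, 6.4]
width: -0.002
gripper_force: 3.0
[-0.94259965 -1.28980035  5.60474773]
```

View pics/s3.png

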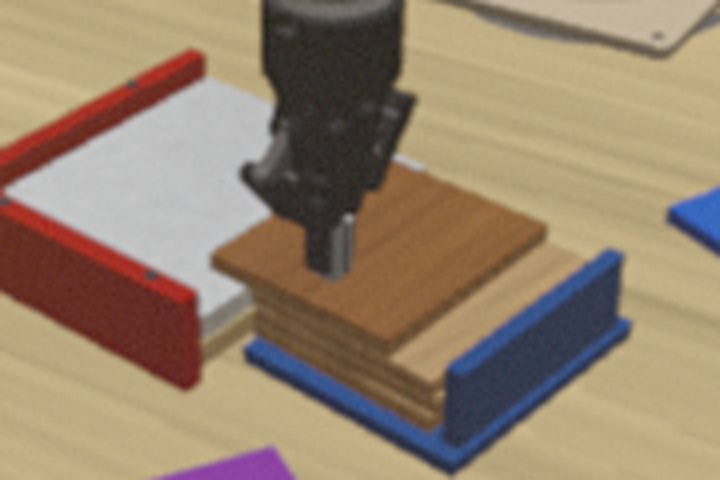

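The panel is nearly square again. From here I'll fit the brown top numerically.

```bash
cat >> h.py <<'E'
def panel(im,z=60.8,seed=None,roi=(225,170,430,320),thr=None):
    f=im['frame']; f=cv2.GaussianBlur(f,(3,3),0).astype(int); r,g,b=f[...,0],f[...,1],f[...,2]
    m=(r>b*1.6)&(r<150)&(r>60)&(g>b*1.15)&(r<g*1.75)&(r>g*1.25)
    q=np.zeros_like(m); q[roi[1]:roi[3],roi[0]:roi[2]]=1
    m=cv2.morphologyEx((m&q).astype(np.uint8),cv2.MORPH_OPEN,np.ones((3,3)))
    n,l,st,c=cv2.connectedComponentsWithStats(m); k=1+np.argmax(st[1:,4]); ys,xs=np.where(l==k)
    P=np.array([unproj(im,p,z)[:2] for p in zip(xs,ys)],np.float32)
    (cx,cy),(a,b_),th=cv2.minAreaRect(P); th=np.radians(th); 
    th=(th+np.pi/4)%(np.pi/2)-np.pi/4
    print('fit n',len(xs),'c',round(cx,1),round(cy,1),'size',round(a,1),round(b_,1),'yaw',round(th,3)); return l==k
E
python3 - <<'E'
from h import *
im=eyes.get_image('scene'); 
P=np.array([unproj(im,(260+u/4,200+v/4),61)[:2] for u,v in((210,258),(390,342),(547,228))]);print(P.round(1))
for a,b in((0,1),(2,1)): d=P[b]-P[a]; print(np.hypot(*d).round(1),np.arctan2(d[1],d[0]).round(3))
print('centre',(P[0]+P[2])/2)
f=im['frame']
for u,v in((450,210),(430,300),(480,330),(320,330)): print(f[200+v//4,260+u//4])
panel(im); print(get_state()['tcp_pos'])
for c in ((210,258),): pass
J=lambda u,v,z:unproj(im,(260+u/4,200+v/4),z)[:2].round(1)
print('fence end in',J(195,293,64),'far fence/stop outer',J(0,200,64),'stop end',J(203,50,64))
E
```

```text
[[572.6  23.7]
 [586.8 149. ]
 [442.9 170.8]]
126.1 1.459
145.5 -0.151
centre [507.79346283  97.27481257]
[142  99  64]
[139  97  57]
[180 149 106]
[105  82  53]
fit n 2321 c 528.9 121.1 size 184.9 187.4 yaw -0.155
[549.96757152  86.88586937  60.97355656]
fence end in [608.8  38.7] far fence/stop outer [ 592.6 -114. ] stop end [ 371.3 -120.7]
```

```bash
python3 -m pendant '[[0,0,0,-0.6,0],[0,0.2,-2,-0.6,0],[0,0.45,-4.3,-0.6,0],[0,0.45,-4.3,-0.5,0],[0,0.45,-4.3,-0.3,0],[0,0.45,-4.3,-0.15,0],[0,0.45,-4.3,-0.08,0],[0,0.45,-4.3,-0.05,0]]'; python3 -m pendant '[[0,0,0,0.03,0],[0,0,0,0.06,0],[0,0,0,0.08,0],[0,0,0,0.08,0]]'
```

```text
clock: 11.8
tcp_pos: [507.9, 97.1, 61.0]
eef_rot: [2.361, 2.072, 0.0]
wrist_force: [-1.1, -0.7, 3.8]
width: -0.001
gripper_force: 2.2
clock: 12.2
tcp_pos: [508.2, 97.2, 60.9]
eef_rot: [2.36, 2.072, 0.002]
wrist_force: [-1.5, -1.3, 7.5]
width: 0.003
gripper_force: 3.7
```

```bash
python3 -m pendant '[[0,-0.2,0.04,0,0],[0,-0.5,0.1,0,0],[0,-0.9,0.18,0,0],[0,-1.3,0.26,0,0],[0,-1.7,0.34,0,0],[0,-2.1,0.42,0,0],[0,-2.5,0.5,0,0],[0,-2.5,0.5,0,0]]'
python3 - <<'E'
from h import *
im=eyes.get_image('scene'); m=panel(im,roi=(225,170,430,276)); save(im,'s4.png',(260,200,440,320),4)
E
```

```text
clock: 13.0
tcp_pos: [510.2, 71.4, 60.9]
eef_rot: [2.36, 2.071, 0.003]
wrist_force: [-0.2, -2.2, 7.4]
width: 0.001
gripper_force: 2.9
fit n 1685 c 512.3 73.0 size 133.7 157.3 yaw -0.158
```

View pics/s4.png

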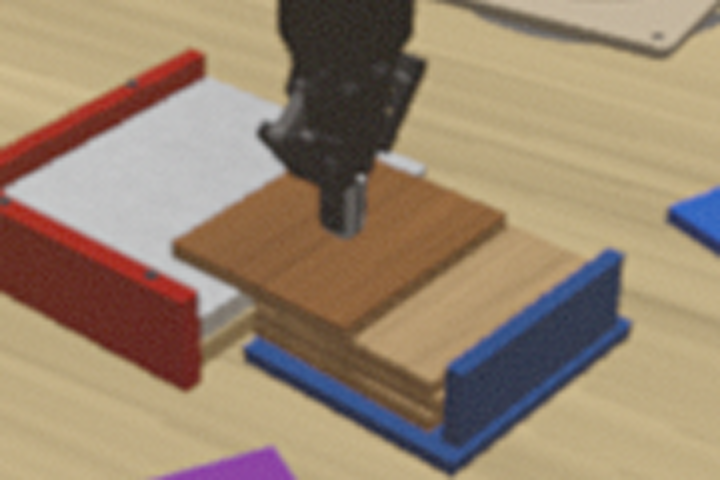

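It slides cleanly and stays square: the fit gives a centre of (512,73). The next stretch crosses the gap, so I'll check the force often.

```bash
python3 -m pendant '[[0,-0.3,0.06,0,0],[0,-0.6,0.12,0,0],[0,-0.9,0.18,0,0],[0,-1.2,0.24,0,0],[0,-1.2,0.24,0,0]]';python3 -m pendant '[[0,-0.3,0.06,0,0],[0,-0.6,0.12,0,0],[0,-0.9,0.18,0,0],[0,-0.9,0.18,0,0]]'
```

```text
clock: 13.55
tcp_pos: [511.0, 59.4, 60.9]
eef_rot: [2.36, 2.072, 0.003]
wrist_force: [-0.9, -0.1, 5.7]
width: -0.003
gripper_force: 2.9
clock: 13.95
tcp_pos: [511.5, 50.2, 60.7]
eef_rot: [2.36, 2.072, 0.002]
wrist_force: [0.8, -0.2, 5.7]
width: -0.004
gripper_force: 2.8
```

```bash
python3 -m pendant '[[0,-0.3,0.06,0,0],[0,-0.6,0.12,0.02,0],[0,-0.9,0.18,0.04,0],[0,-0.9,0.18,0.04,0]]';python3 -m pendant '[[0,-0.3,0.06,0.02,0],[0,-0.6,0.12,0.04,0],[0,-0.9,0.18,0.06,0],[0,-0.9,0.18,0.06,0]]'; python3 -c "
from h import *
im=eyes.get_image('scene'); panel(im,roi=(225,170,430,270))"
```

```text
clock: 14.35
tcp_pos: [512.1, 41.0, 60.4]
eef_rot: [2.36, 2.072, 0.002]
wrist_force: [0.2, -1.1, 6.8]
width: -0.002
gripper_force: 3.1
clock: 14.75
tcp_pos: [513.0, 31.9, 60.1]
eef_rot: [2.36, 2.071, 0.003]
wrist_force: [-0.1, -0.6, 6.7]
width: 0.004
gripper_force: 3.8
fit n 1558 c 512.8 35.2 size 132.3 157.3 yaw -0.156
```

```bash
python3 -m pendant '[[0,-0.4,0.08,0.02,0],[0,-0.8,0.16,0.04,0],[0,-1.2,0.24,0.06,0],[0,-1.2,0.24,0.06,0]]';python3 -m pendant '[[0,-0.4,0.08,0.02,0],[0,-0.8,0.16,0.04,0],[0,-1.2,0.24,0.06,0],[0,-1.2,0.24,0.06,0]]'; python3 -c "
from h import *
im=eyes.get_image('scene'); panel(im,roi=(225,170,430,270),z=59)"
```

```text
clock: 15.2
tcp_pos: [514.1, 19.5, 59.8]
eef_rot: [2.359, 2.071, 0.003]
wrist_force: [0.2, -1.8, 8.7]
width: -0.001
gripper_force: 4.4
clock: 15.6
tcp_pos: [515.2, 7.3, 59.5]
eef_rot: [2.359, 2.071, 0.004]
wrist_force: [-0.3, -0.7, 10.2]
width: 0.003
gripper_force: 5.2
fit n 1608 c 514.9 9.4 size 133.1 157.6 yaw -0.158
```

```bash
python3 -m pendant '[[0,-0.4,0.08,0,0],[0,-0.8,0.16,0,0],[0,-1.2,0.24,0,0],[0,-1.6,0.32,0,0],[0,-1.6,0.32,0,0]]'; python3 -c "
from h import *
im=eyes.get_image('scene'); panel(im,roi=(225,170,430,270),z=57)"
```

```text
clock: 16.15
tcp_pos: [514.3, -9.0, 57.5]
eef_rot: [-2.361, -2.072, 0.001]
wrist_force: [0.2, 0.7, -0.3]
width: 0.002
gripper_force: 0.0
fit n 1592 c 514.8 -4.7 size 135.5 150.1 yaw -0.158
```

The panel has dropped onto the bed. Feeling for its new height.

```bash
python3 -m pendant '[[0,0,0,0.04,0],[0,0,0,0.08,0],[0,0,0,0.12,0],[0,0,0,0.12,0]]'; python3 -m pendant '[[0,0,0,0.04,0],[0,0,0,0.08,0],[0,0,0,0.08,0]]'
```

```text
clock: 16.6
tcp_pos: [515.0, -8.6, 57.4]
eef_rot: [2.36, 2.072, 0.001]
wrist_force: [-2.5, -0.2, 9.6]
width: -0.0
gripper_force: 4.5
clock: 16.9
tcp_pos: [515.6, -8.5, 57.4]
eef_rot: [2.359, 2.072, 0.002]
wrist_force: [-3.0, 0.1, 13.2]
width: 0.002
gripper_force: 6.9
```

```bash
python3 -m pendant '[[0,0,0,-0.04,0],[0,-0.4,0.06,-0.04,0],[0,-0.9,0.12,-0.04,0],[0,-1.4,0.18,-0.04,0],[0,-1.9,0.24,-0.04,0],[0,-2.4,0.3,-0.04,0],[0,-2.8,0.36,-0.04,0],[0,-2.8,0.36,-0.04,0]]';python3 -m pendant '[[0,-0.4,0.06,0,0],[0,-0.9,0.12,0,0],[0,-1.4,0.18,0,0],[0,-1.9,0.24,0,0],[0,-2.2,0.3,0,0],[0,-2.2,0.3,0,0]]'
python3 - <<'E'
from h import *
im=eyes.get_image('scene'); panel(im,roi=(225,170,430,270),z=57.4)
im=eyes.get_image('top'); save(im,'t5.png',(230,190,390,310),4)
E
```

```text
clock: 17.7
tcp_pos: [515.6, -37.1, 57.4]
eef_rot: [2.359, 2.071, 0.003]
wrist_force: [0.4, -0.4, 10.4]
width: 0.003
gripper_force: 4.5
clock: 18.3
tcp_pos: [515.8, -59.3, 57.4]
eef_rot: [2.359, 2.071, 0.003]
wrist_force: [0.7, 0.0, 9.5]
width: 0.002
gripper_force: 4.6
fit n 1479 c 514.2 -58.3 size 141.1 145.1 yaw -0.167
```

View pics/t5.png

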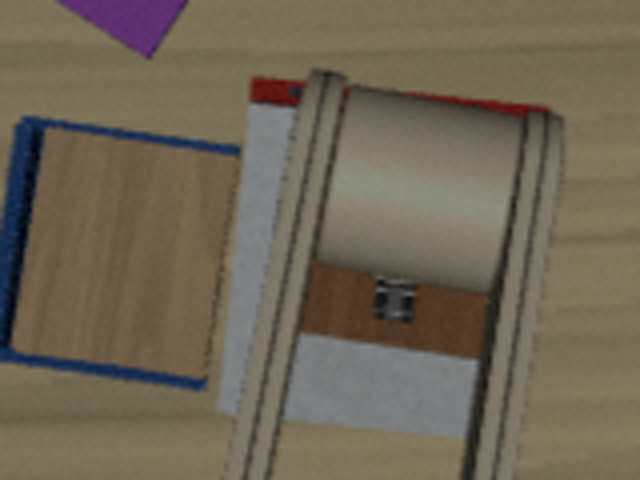

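The panel is on the bed and the rest of the stack looks undisturbed. Now I'll drag it into the end stop and then the fence, watching the lateral force for contact.

```bash
python3 -m pendant '[[0,-0.3,0,0,0],[0,-0.6,0,0,0],[0,-0.8,0,0,0],[0,-1.0,0,0,0],[0,-1.2,0,0,0],[0,-1.4,0,0,0],[0,-1.5,0,0,0]]';python3 -m pendant '[[0,0,0.3,0,0],[0,0,0.6,0,0],[0,0,0.9,0,0],[0,0,1.1,0,0],[0,0,1.3,0,0],[0,0,1.4,0,0]]'
python3 - <<'E'
from h import *
im=eyes.get_image('scene'); panel(im,roi=(225,170,430,270),z=57.4)
E
```

```text
clock: 19.1
tcp_pos: [513.9, -73.3, 57.4]
eef_rot: [2.36, 2.072, 0.004]
wrist_force: [0.6, 3.8, 10.3]
width: 0.004
gripper_force: 4.8
clock: 19.7
tcp_pos: [526.7, -75.6, 57.4]
eef_rot: [2.36, 2.073, -0.0]
wrist_force: [-6.4, 0.2, 14.0]
width: 0.0
gripper_force: 7.5
fit n 1381 c 513.3 -68.9 size 138.1 139.2 yaw -0.121
```

```bash
python3 -m pendant '[[0,0,0,-0.8,0],[0,0,0,-2,0],[0,3,0,-2,0],[0,6,-0.6,-2,0],[0,9.4,-1.1,-2,0],[0,9.4,-1.1,-2,0],[0,9.4,-1.1,-2,0]]'
python3 - <<'E'
from h import *
togo(528,19,50,-0.127)
for n in('scene','top'):
  im=eyes.get_image(n); panel(im,roi=(225,170,430,270) if n=='scene' else (285,190,385,310),z=57.4)
E
```

```text
clock: 20.45
tcp_pos: [527.7, 19.5, 76.5]
eef_rot: [2.358, 2.075, 0.0]
wrist_force: [-0.1, -0.3, 0.1]
width: 0.004
gripper_force: 0.0
shift cm [-0.05  0.04  2.65] turn -0.01
fit n 1432 c 510.4 -68.3 size 137.5 145.4 yaw -0.126
fit n 1597 c 514.4 -96.5 size 79.5 148.0 yaw -0.083
```

```bash
python3 -m pendant '[[0,0,0,1.2,0],[0,0,0,2.0,0],[0,0,0,2.4,0],[0,0,0,2.6,0],[0,0,0,2.6,0]]';python3 -m pendant '[[0,-0.2,0,0,0],[0,-0.4,0,0,0],[0,-0.6,0,0,0],[0,-0.8,0,0,0],[0,-0.9,0,0,0],[0,-1,0,0,0],[0,-1.1,0,0,0],[0,-1.1,0,0,0]]'
```

```text
clock: 21.05
tcp_pos: [527.2, 18.8, 49.5]
eef_rot: [-2.36, -2.072, 0.001]
wrist_force: [-0.3, -0.7, 0.8]
width: -0.004
gripper_force: 0.0
clock: 21.85
tcp_pos: [526.2, 8.0, 50.1]
eef_rot: [-2.361, -2.073, 0.0]
wrist_force: [-0.3, 0.5, 0.5]
width: -0.002
gripper_force: 0.0
```

```bash
python3 -m pendant '[[0,-0.08,0,0,0],[0,-0.16,0,0,0],[0,-0.24,0,0,0],[0,-0.32,0,0,0],[0,-0.32,0,0,0]]'; python3 -m pendant '[[0,-0.06,0,0,0],[0,-0.12,0,0,0],[0,-0.18,0,0,0],[0,-0.18,0,0,0]]'
```

```text
clock: 22.35
tcp_pos: [525.8, 4.8, 50.1]
eef_rot: [-2.361, -2.073, 0.0]
wrist_force: [-0.1, 0.8, 0.3]
width: -0.001
gripper_force: 0.0
clock: 22.75
tcp_pos: [525.7, 4.0, 50.1]
eef_rot: [-2.36, -2.072, -0.002]
wrist_force: [0.4, 6.3, -1.3]
width: -0.0
gripper_force: 2.8
```

```bash
python3 -m pendant '[[0,-0.04,0,0,0],[0,-0.06,0,0,0],[0,-0.06,0,0,0],[0,0.5,0,0,0],[0,1,0,-1,0],[0,1,0,-2.5,0],[0,1,0,-2.5,0]]'
python3 - <<'E'
from h import *
im=eyes.get_image('scene'); panel(im,roi=(225,170,430,270),z=57.4)
togo(408,-56,76,-0.127)
E
```

```text
clock: 23.45
tcp_pos: [529.1, 12.9, 78.5]
eef_rot: [2.357, 2.071, 0.005]
wrist_force: [0.5, -0.6, 0.8]
width: 0.004
gripper_force: 0.0
fit n 1400 c 511.3 -68.4 size 137.5 143.7 yaw -0.126
shift cm [ -8.38 -11.07   0.1 ] turn -0.02
```

```bash
python3 -m pendant '[[0,-2.8,-3.7,0,0],[0,-5.6,-7.4,0,0],[0,-8.4,-11.1,0,0],[0,-8.4,-11.1,0,0],[0,-8.4,-11.1,1.4,0],[0,-8.4,-11.1,2.3,0],[0,-8.4,-11.1,2.7,0],[0,-8.4,-11.1,2.7,0]]';python3 -m pendant '[[0,0,0.2,0,0],[0,0,0.4,0,0],[0,0,0.6,0,0],[0,0,0.8,0,0],[0,0,1,0,0],[0,0,1.1,0,0],[0,0,1.2,0,0],[0,0,1.2,0,0]]'
```

```text
clock: 24.3
tcp_pos: [405.6, -55.6, 47.4]
eef_rot: [-2.359, -2.073, 0.002]
wrist_force: [0.9, -0.3, 1.0]
width: 0.003
gripper_force: 0.0
clock: 25.1
tcp_pos: [417.9, -57.5, 48.1]
eef_rot: [-2.361, -2.073, 0.0]
wrist_force: [-0.1, -0.5, 0.1]
width: 0.002
gripper_force: 0.0
```

```bash
python3 -m pendant '[[0,0,0.1,-0.15,0],[0,0,0.2,-0.15,0],[0,0,0.3,-0.15,0],[0,0,0.4,-0.15,0],[0,0,0.5,-0.15,0],[0,0,0.5,-0.15,0]]';python3 -m pendant '[[0,0,0.08,0,0],[0,0,0.16,0,0],[0,0,0.24,0,0],[0,0,0.3,0,0],[0,0,0.3,0,0]]'
```

```text
clock: 25.7
tcp_pos: [422.9, -58.2, 49.6]
eef_rot: [2.361, 2.073, 0.0]
wrist_force: [-0.7, 0.2, 0.9]
width: 0.001
gripper_force: 0.0
clock: 26.2
tcp_pos: [425.8, -58.5, 49.6]
eef_rot: [2.361, 2.073, -0.0]
wrist_force: [0.4, 0.5, 0.0]
width: -0.007
gripper_force: 0.0
```

```bash
python3 -m pendant '[[0,0,0.08,0,0],[0,0,0.16,0,0],[0,0,0.24,0,0],[0,0,0.3,0,0],[0,0,0.3,0,0]]';python3 -m pendant '[[0,0,0.06,0,0],[0,0,0.12,0,0],[0,0,0.18,0,0],[0,0,0.18,0,0]]'
```

```text
clock: 26.7
tcp_pos: [428.8, -58.9, 49.6]
eef_rot: [2.361, 2.073, -0.0]
wrist_force: [-0.2, -0.0, 0.7]
width: -0.001
gripper_force: 0.0
clock: 27.1
tcp_pos: [430.4, -59.1, 49.5]
eef_rot: [-2.36, -2.073, 0.001]
wrist_force: [-1.6, 0.6, 1.8]
width: 0.001
gripper_force: 0.8
```

```bash
python3 -m pendant '[[0,0,0.04,0,0],[0,0,0.08,0,0],[0,0,0.08,0,0]]';python3 -m pendant '[[0,0,0.03,0,0],[0,0,0.06,0,0],[0,0,0.06,0,0]]'
```

```text
clock: 27.4
tcp_pos: [430.6, -59.1, 49.4]
eef_rot: [-2.36, -2.072, 0.002]
wrist_force: [-5.6, 0.4, 3.9]
width: -0.002
gripper_force: 3.3
clock: 27.7
tcp_pos: [430.7, -59.1, 49.3]
eef_rot: [-2.359, -2.072, 0.003]
wrist_force: [-8.4, 0.7, 6.5]
width: 0.004
gripper_force: 4.9
```

The push is stiff against the fence at 8 N, so the panel is seated. Retracting and moving clear for a final check.

```bash
python3 -m pendant '[[0,0,-0.5,0,0],[0,0,-1.2,0,0],[0,0,-1.2,-4,0],[0,0,-1.2,-8,0],[0,0,-1.2,-12,0],[0,4,-1.2,-15,0],[0,8,-1.2,-15,0],[0,12,-1.2,-15,0]]';python3 -m pendant '[[0,5,0,0,0],[0,10,0,0,0],[0,15,0,0,0],[0,20,0,0,0],[0,22,0,0,0],[0,22,0,0,0],[0,22,0,0,0]]'
python3 - <<'E'
from h import *
im=eyes.get_image('scene'); panel(im,roi=(225,170,430,270),z=57.4)
im=eyes.get_image('top'); panel(im,roi=(285,190,385,310),z=57.4); save(im,'t6.png',(220,190,390,310),4)
E
```

```text
clock: 28.5
tcp_pos: [436.5, 62.3, 201.5]
eef_rot: [2.36, 2.069, 0.006]
wrist_force: [0.6, -0.0, 0.1]
width: 0.0
gripper_force: 0.0
clock: 29.2
tcp_pos: [463.6, 279.3, 199.3]
eef_rot: [2.359, 2.074, -0.001]
wrist_force: [0.4, -0.5, 0.3]
width: -0.0
gripper_force: 0.0
fit n 1610 c 511.3 -68.4 size 137.5 143.7 yaw -0.126
fit n 2599 c 517.8 -71.5 size 126.6 146.4 yaw -0.126
```

View pics/t6.png

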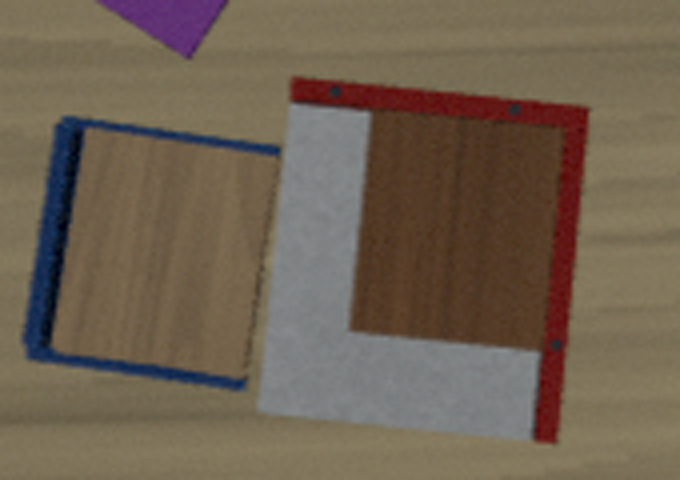

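The panel sits square in the corner, touching both rails at about (565,125) in the crop. Its yaw of -0.126 matches the jig and its centre is within 2 mm of home. The stack is intact.

```bash
python3 -c "
from bench import job_done; print(job_done())"
```

```text
the job is handed in; nothing more can be done
None
```

The top panel lies on the jig bed against both the fence and the end stop, released, and the job is handed in without a verdict returned; my last top-view fit put it within about 2 mm of home and square to the jig, with the stack looking undisturbed and 14 N the highest force I read.

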